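Refit the cooker knob and hold it pressed

TASK

One control knob of the table-top cooker has been taken off for cleaning and stands on the worktop. Pick it up, turn it so that its pointer line is on the side of the flat of the bare D-shaped spindle, push it fully onto the spindle, then press knob and spindle down against the spring to the stop or nearly so, and finish while still holding the knob pressed down (do not let go: this hold releases the child lock). Leave the espresso cup and the jam jar where they stand.

Things in the scene. Friction and masses are not known exactly. Their poses are not given: they have to be found in the camera images.
- knob_center (a point): Centre of the loose aluminium knob, half-way up (22 of its 44 mm), on its axis. Round skirt 44 mm across, 16 mm high; on it an upright grip bar 14 mm thick (along the knob's y), 42 mm long (along its x), from 16 to 44 mm height. About 50 g. z up, x along the bar towards the pointer line. Starts upright on the worktop left or right of the cooker, pointer within 0.7 rad of world +x.
- knob_pointer (a point): End of the black pointer line on top of the knob's bar, 18 mm from the knob's axis along its +x and 44 mm above its underside.
- knob: The same loose knob, origin at the centre of its underside, axes as above. In its underside is a D-shaped bore, 14 mm deep and 14 mm across, with its flat 4 mm from the axis on the +x (pointer) side: 1 mm clear of the spindle all round.
- spindle_top (a point): Centre of the top end of the bare upright steel D-spindle, 12 mm across, with a flat 3 mm from its axis on this frame's +x side (within 0.75 rad of world +x); z up. 2 mm chamfer at its top. It stands 24 mm above the bezel. It turns only against friction (0.08 N m). With the knob fully on (bore's end on the spindle's top) the knob's centre is 8 mm above this point, its underside 10 mm above the bezel.
- bare_control: Black bezel round the foot of the bare spindle, 54 mm across, 3 mm high, fixed on the cooker's top; origin at the centre of its underside. The cooker's other control, 170 mm beside it, has its own knob on (same shape), which reaches 57 mm above the cooker's top.
- spindle (a joint): How far the spindle is pressed down, in m: 0 at rest, 0.006 at the stop. A spring pushes it up with 4.5 N at rest, rising to 10 N at the stop; it springs back when let go.
- cooker: The white table-top cooker, fixed: 240 mm deep (its x), 340 mm wide (its y), 54 mm high to its flat top; origin under its centre on the worktop, -x is its front. Two hotplates at the back reach 65 mm. The two controls sit 84 mm in front of its centre, 85 mm left and right of the middle.
- espresso: White dotted espresso cup, 63 x 92 x 55 mm with its handle, origin at the centre of its underside; a bystander, stands on the other side of the cooker from the loose knob.
- jam: Jam jar, 69 mm across, 99 mm high, origin at the centre of its underside; a bystander to the right of the cooker.
Mind the look-alikes: they are no part of the job. Leave any green look-alike of the knob alone.

How it is judged:
By the outcome, as a careful person would: the job done as asked, in the order asked, and still so for the second after the job is handed in, while the arm keeps its last pose, push and grip.
It also fails if it takes over 45 s, if anything falls off the work surface, if the arm or the gripper's body presses on something with over 40 N, if the wrist force passes 120 N, or if a joint passes its speed limit or range.

ROBOT

A 6-joint arm with a two-finger parallel gripper is mounted at the origin on a cart in front of the work surface, level with it; the furniture and walls round the work are solid. World frame = base frame: x ahead of the robot, y to its left, z up, the work surface at z = 0. Lengths are in m, angles in degrees, forces in N, time in s.
With the tool pointing down it reaches from about 0.25 to 0.725 m from the base axis. Payload 9.7 kg.
Tool frame: the origin (TCP) lies at the centre of the arm's flange, where the gripper is bolted on; the fingertips stand 173 mm ahead of it and the grasp point (between the pads) lies 155 mm ahead of it; z points along the fingers, y is the line along which they close (so a half turn about z gives the same grasp; the last joint's range is limited). The gripper opens to 85 mm and grips with 20 to 120 N. Pads are 22 mm wide; open, the fingers measure 114 mm over their backs; the gripper's body (76 mm by 85 mm) begins 54 mm behind the grasp point. The pads swing forward as they close: fully open they stand 13 mm farther back than shut.
Start: joints at [-76.089, 4.979, 10.078, 95.1, 0, 90], TCP at [0.132, -0.534, 0.405] pointing down, gripper open.
Joint ranges: [-179.16, 179.16], [-48.56, 103.87], [-65.8, 70.77], [-126.05, 130.52], [-82.76, 87.17], [-180, 180]. Speed limits (degrees/s): [127.2, 127.2, 147.25, 180, 180, 180].

INTERFACE

Orientations are given as [roll, pitch, yaw] about the fixed x, y, z axes, in that order (R = Rz(yaw) Ry(pitch) Rx(roll)).
In Python, from workcell import monitor, camera, get_calibration, bot gives the robot as it stands.
- The arm moves only by the tool carry_out, never from a script. Its argument "targets" is text: rows parted by semicolons, each of 7 numbers parted by spaces: the shift along the tool's x, y, z in units of 0.04 m (1.0 is 0.04 m), then the turn, a rotation vector about the tool's x, y, z in units of 0.1 rad (1.0 is 0.1 rad), then the opening, from -1 (shut) to 1 (fully open), so that 0 is half open. A call has exactly 8 rows; each row shifts and turns the commanded pose from where the row before left it, along the tool's axes as they then stand; what a row does not reach is not made up. A row lasts 1/12 s, in which the tool goes at most 41.7 mm and 7.16 degrees, less where a joint would pass 70% of its speed; a pose out of reach is approached as far as the arm can. A call with a number of a shift or a turn outside -1 to 1 is refused whole. A call with a gripper value outside its range is refused whole. The fingers move at their own pace and stop on an object; "newtons" is the grip in N (left out, the last holds). Time passes only in rows, so rows that do not move let the fingers close, or fill a call up. It gives the time, the measured TCP pose, the force, the opening and the grip force at its end, in the units of the state.
- monitor.get_obs(): the state, without advancing time (a new reading comes with each control period).
- camera(name): name is "scene" or "side" or "wrist"; returns the picture (400x640x3 uint8, red, green, blue); there is no depth.
- get_calibration(name): a dict with "fx", "fy", "cx", "cy" (pixels), "D" ([k1, k2, p1, p2, k3] as OpenCV has them; the pictures are not rectified), "view" (4x4, takes a point from world to camera coordinates). Camera axes: x right, y down, z forward; pixel columns grow to the right and rows downward; lengths in m; the calibration is good to about 2 mm. A picture is of the moment at which its call begins: read the wrist's pose just before it. get_calibration takes no time and is no camera call; for the wrist camera it gives the pose at the moment of the call.
- bot.job_done(): hands the job in; it is judged then, once.
The state is a dict: "time": time; "q": joint angles; "qd": joint speeds; "joint_efforts": joint torques, N m; "ee_pos": TCP position; "tcp_rot": TCP orientation; "wrist_force": force on the tool from outside, world axes, zero at the start; "torque": the same for the moment, N m; "opening": finger opening in m; "grasp_force": force on a finger pad.
Only numpy, scipy, OpenCV 4.12 (cv2) and the standard library are available. Lean on these libraries where they do the work, as an engineer would, in place of code of your own. Each camera call takes 0.05 s, during which the arm holds its last target. There are 200 camera calls.

## Working session

There is one attempt and no reset: what is moved stays moved. The work goes in short steps, Python scripts to look and compute and a tool call to move; the robot and the scene stay as the last step left them, time stands still between calls to the robot, and variables do not carry over. Pictures are saved under pics/ and viewed, at most 10 in all, crops included, and the job is handed in when it is done.

Besides the shell and the picture viewer there is one more tool, called after "Request:" as name(argument=value, ...) on one line, values as JSON. carry_out: Moves the arm, as the interface text tells. Shifts and turns lie within -1 to 1; 1 stands for 0.04 m of shift or 0.1 rad of turn. Its arguments: {"type":"object","properties":{"targets":{"type":"string"},"newtons":{"type":"number"}},"required":["targets"]}

```bash
mkdir -p pics; python3 - <<'E'
from workcell import monitor, camera, get_calibration
import cv2, numpy as np
o=monitor.get_obs(); print(o['time'],o['ee_pos'],o['tcp_rot'],o['opening'],o['wrist_force'])
a=camera("scene");b=camera("side");
for n,i in(("scene",a),("side",b)): 
  cv2.imwrite(f"pics/{n}0.png",i[:,:,::-1]); c=get_calibration(n); print(n,c)
w=camera("wrist");cv2.imwrite("pics/wrist0.png",w[:,:,::-1]);print(get_calibration("wrist"))
s=np.vstack([a,b]);cv2.imwrite("pics/both0.png",cv2.resize(s,(480,600))[:,:,::-1])
E
```

```text
0.0 [ 0.13222904 -0.53387777  0.40398268] [-1.79924860e+02  5.65213734e-05  1.39104544e+01] 0.08548639444709512 [-0.91996239  0.07704869  1.01028333]
scene {'fx': 371.0670879557628, 'fy': 371.0670879557628, 'cx': 319.3726790275918, 'cy': 198.8410002446245, 'D': array([0.00620186, 0.        , 0.        , 0.        , 0.        ]), 'view': array([[ 0.45418443, -0.89088188,  0.00678077, -0.27327135],
       [-0.4178759 , -0.21974872, -0.88152721,  0.29859743],
       [ 0.78682669,  0.39754241, -0.47208452,  0.76593192],
       [ 0.        ,  0.        ,  0.        ,  1.        ]])}
side {'fx': 445.73027826052265, 'fy': 445.73027826052265, 'cx': 320.6754374995763, 'cy': 203.22986469457044, 'D': array([0.02266689, 0.        , 0.        , 0.        , 0.        ]), 'view': array([[ 0.82501653, -0.56487433,  0.01627001, -0.46001191],
       [-0.4188001 , -0.63049373, -0.65351674,  0.22880679],
       [ 0.37941298,  0.53234823, -0.75673717,  1.06255967],
       [ 0.        ,  0.        ,  0.        ,  1.        ]])}
{'fx': 298.75736528078306, 'fy': 298.75736528078306, 'cx': 318.0371771763429, 'cy': 201.01526920161365, 'D': array([-0.05619235,  0.        ,  0.        ,  0.        ,  0.        ]), 'view': array([[ 2.39947505e-01, -9.70785655e-01, -6.38308209e-04,
        -5.50019775e-01],
       [-9.27033090e-01, -2.29328327e-01,  2.96678561e-01,
        -3.75297710e-02],
       [-2.88157674e-01, -7.05955479e-02, -9.54977185e-01,
         3.79087517e-01],
       [ 0.00000000e+00,  0.00000000e+00,  0.00000000e+00,
         1.00000000e+00]])}
```

View pics/scene0.png

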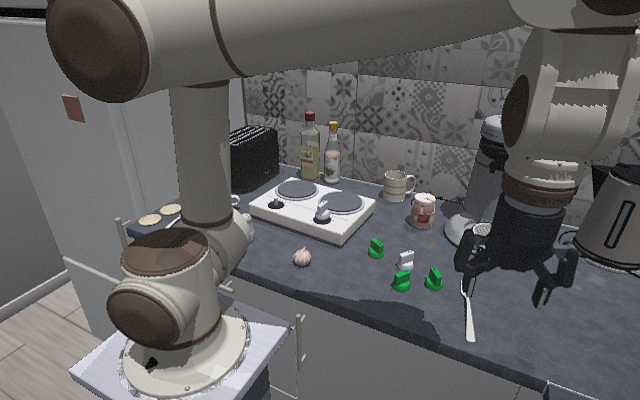

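View pics/side0.png

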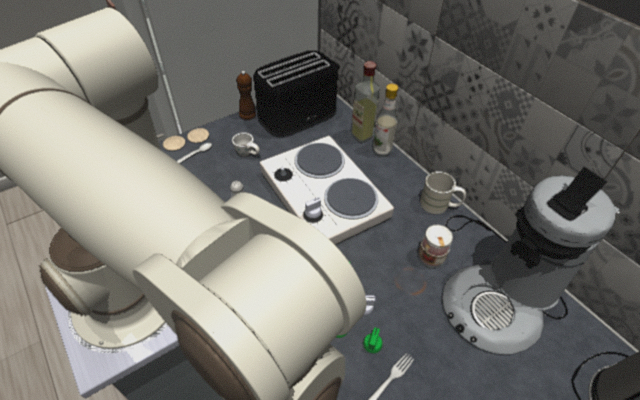

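The loose knob is grey among three green look-alikes: scene (405,260), side about (368,303), partly hidden. The bare spindle is on the cooker's left control: scene (276,204), side (284,174).

```bash
cat > h.py <<'E'
import numpy as np, cv2
from workcell import monitor, camera, get_calibration
from scipy.spatial.transform import Rotation as Ro
def ray(c,uv):
    K=np.array([[c['fx'],0,c['cx']],[0,c['fy'],c['cy']],[0,0,1]])
    p=cv2.undistortPoints(np.array([[uv]],float),K,np.array(c['D']))[0,0]
    R=c['view'][:3,:3];t=c['view'][:3,3]
    return -R.T@t, R.T@np.array([p[0],p[1],1])
def onz(c,uv,z):
    o,d=ray(c,uv); return o+d*(z-o[2])/d[2]
def proj(c,P):
    K=np.array([[c['fx'],0,c['cx']],[0,c['fy'],c['cy']],[0,0,1]])
    R=c['view'][:3,:3];t=c['view'][:3,3]
    return cv2.projectPoints(np.array(P,float).reshape(-1,1,3),cv2.Rodrigues(R)[0],t,K,np.array(c['D']))[0][:,0]
def toolshift(o,dw):  # world shift -> tool units
    return Ro.from_euler('xyz',o['tcp_rot'],degrees=True).inv().apply(dw)/0.04
E
python3 - <<'E'
from h import *
S=get_calibration("scene");D=get_calibration("side")
for n,uv,c,z in [("knob",(405,260),S,.022),("knob",(368,303),D,.03),("spin",(276,203),S,.075),("spin",(284,173),D,.075),
 ("cl",(262,165),D,.054),("cb",(333,137),D,.054),("cr",(391,207),D,.054),("cf",(325,241),D,.054),
 ("other",(322,205),S,.111),("other",(313,203),D,.111),("jam",(436,232),D,.099),("esp",(243,145),D,.05)]: print(n,onz(c,uv,z).round(3))
i=cv2.imread("pics/scene0.png"); a=cv2.resize(i[225:300,360:450],None,fx=6,fy=6,interpolation=2)
b=cv2.resize(cv2.imread("pics/wrist0.png"),(400,250))
p=np.zeros((450,540,3),np.uint8);p[:]=a; q=np.zeros((450,260,3),np.uint8)
d=cv2.imread("pics/side0.png")[150:200,260:312];d=cv2.resize(d,None,fx=5,fy=5,interpolation=2);q[:250]=d
cv2.imwrite("pics/crop1.png",np.hstack([p,q]))
E
```

```text
knob [ 0.454 -0.329  0.022]
knob [ 0.458 -0.339  0.03 ]
spin [0.479 0.088 0.075]
spin [0.494 0.09  0.075]
cl [0.468 0.171 0.054]
cb [0.711 0.159 0.054]
cr [ 0.676 -0.158  0.054]
cf [ 0.465 -0.152  0.054]
other [ 0.476 -0.072  0.111]
other [ 0.483 -0.072  0.111]
jam [ 0.686 -0.306  0.099]
esp [0.465 0.282 0.05 ]
```

View pics/crop1.png

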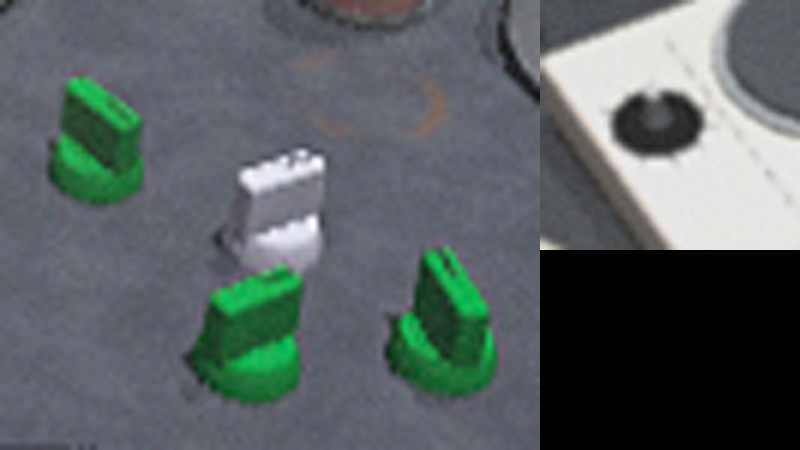

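Knob at about (0.456, -0.333), with a green look-alike close in front of it. The spindle is near (0.487, 0.089). Next I move above the knob to look with the wrist camera.

Request:
carry_out(targets="0.75 -0.24 0.1 0 0 0 1;0.75 -0.24 0.1 0 0 0 1;0.75 -0.24 0.1 0 0 0 1;0.75 -0.24 0.1 0 0 0 1;0.75 -0.24 0.1 0 0 0 1;0.75 -0.24 0.1 0 0 0 1;0.75 -0.24 0.1 0 0 0 1;0.75 -0.24 0.1 0 0 0 1")

```text
time: 0.82
ee_pos: [0.3478, -0.4005, 0.3724]
tcp_rot: [-180.0, 0.0, 13.9]
wrist_force: [0.8, -0.5, -0.5]
opening: 0.0852
grasp_force: 0.0
```

Request:
carry_out(targets="0.75 -0.24 0.1 0 0 0 1;0.75 -0.24 0.1 0 0 0 1;0.75 -0.24 0.1 0 0 0 1;0.75 -0.24 0.1 0 0 0 1;0 0 0 0 0 0 1;0 0 0 0 0 0 1;0 0 0 0 0 0 1;0 0 0 0 0 0 1")

```text
time: 1.48
ee_pos: [0.4534, -0.3359, 0.3568]
tcp_rot: [180.0, 0.0, 13.9]
wrist_force: [-0.4, 0.2, 0.6]
opening: 0.0853
grasp_force: 0.0
```

```bash
python3 - <<'E'
from h import *
o=monitor.get_obs();print(o['time'],o['ee_pos'],o['tcp_rot'],o['q'])
c=get_calibration("wrist");w=camera("wrist");cv2.imwrite("pics/w1.png",w[:,:,::-1])
np.save("w1.npy",c['view'])
E
```

```text
1.4833 [ 0.45337173 -0.33594863  0.356824  ] [1.79994545e+02 7.61213375e-03 1.38677949e+01] [-3.65366125e+01  6.20531840e+00  6.09327315e+00  8.98886032e+01
 -9.34234206e-03  1.29595592e+02]
```

View pics/w1.png

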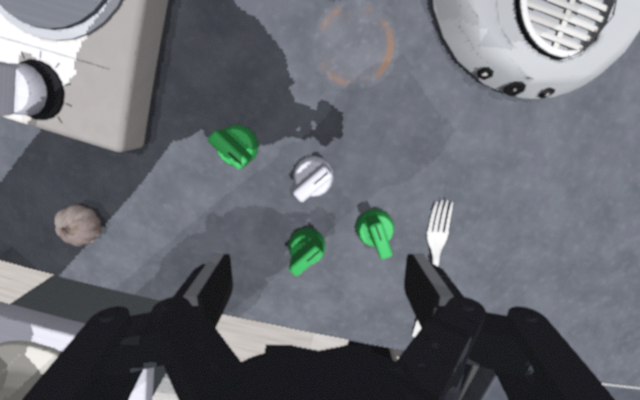

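Wrist view: grey knob at about (314,178), its bar running lower-left to upper-right with the black line at the upper-right end. Green knobs at (236,147), (307,250) and (375,230).

```bash
python3 - <<'E'
from h import *
c=get_calibration("wrist");i=cv2.imread("pics/w1.png")
x0,y0,x1,y1=285,145,345,210
s=i[y0:y1,x0:x1]; g=cv2.cvtColor(s,cv2.COLOR_BGR2GRAY); hsv=cv2.cvtColor(s,cv2.COLOR_BGR2HSV)
for t in(140,200,220):
  m=((g>t)&(hsv[...,1]<60)).astype(np.uint8)
  cs,_=cv2.findContours(m,0,2);k=max(cs,key=cv2.contourArea)
  r=cv2.minAreaRect(k+np.array([x0,y0])); b=cv2.boxPoints(r)
  P=np.array([onz(c,p,.044) for p in b]); 
  print(t,cv2.contourArea(k),r,onz(c,r[0],.044).round(4)); print(P.round(4)[:,:2].tolist())
for p in[(307,250),(375,230),(236,147)]:print(onz(c,p,.022))
cv2.imwrite("pics/crop2.png",cv2.resize(s,None,fx=9,fy=9,interpolation=2))
E
```

```text
140 744.5 ((315.3352966308594, 186.64117431640625), (22.018442153930664, 44.362281799316406), 49.398704528808594) [ 0.4562 -0.3331  0.044 ]
[[0.4446, -0.3118], [0.4801, -0.3368], [0.4676, -0.3542], [0.4311, -0.3293]]
200 539.0 ((314.80328369140625, 187.1639404296875), (19.20553207397461, 40.45965576171875), 50.194427490234375) [ 0.4555 -0.3328  0.044 ]
[[0.445, -0.3135], [0.4771, -0.3367], [0.466, -0.3518], [0.4331, -0.3286]]
220 456.0 ((314.9917907714844, 187.0901641845703), (17.79712677001953, 39.81947326660156), 50.19443130493164) [ 0.4557 -0.3329  0.044 ]
[[0.445, -0.3144], [0.4766, -0.3373], [0.4663, -0.3513], [0.4339, -0.3284]]
[ 0.37706954 -0.34254936  0.022     ]
[ 0.41848934 -0.40966526  0.022     ]
[ 0.47178185 -0.24642931  0.022     ]
```

View pics/crop2.png

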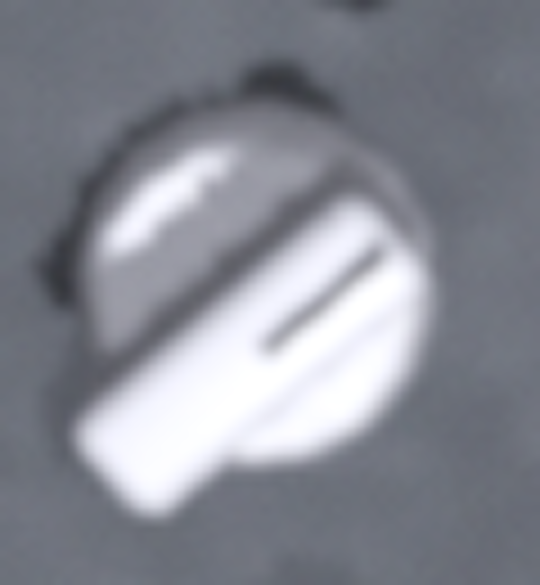

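```bash
python3 - <<'E'
from h import *
c=get_calibration("wrist")
f=lambda u:((u[0]+.5)/9-.5+285,(u[1]+.5)/9-.5+145)
P=[onz(c,f(u),.044) for u in[(80,430),(165,515),(430,275),(350,200)]]
A,B,C,D=P;print(np.mean(P,0)); 
for a,b in((A,D),(B,C),(onz(c,f((268,350)),.044),onz(c,f((385,245)),.044))): d=b-a;print(np.hypot(*d[:2]),np.degrees(np.arctan2(d[1],d[0])))
print(np.linalg.norm(A-B),np.linalg.norm(C-D))
E
```

```text
[ 0.45799634 -0.33021945  0.044     ]
0.03864533291714336 -35.308879405192535
0.03932106760365137 -33.086782758071
0.016987274311725396 -33.56436218964737
0.013289696060478673 0.011813898872300823
```

Request:
carry_out(targets="0 0 0.1 0 0 -1 0;0 0 0.1 0 0 -1 0;0 0 0.1 0 0 -1 0;0 0 0.1 0 0 -1 0;0 0 0.1 0 0 -1 0;0 0 0.1 0 0 -1 0;0 0 0.1 0 0 -1 0;0 0 0.1 0 0 -1 0")

```text
time: 2.2
ee_pos: [0.4531, -0.3362, 0.3248]
tcp_rot: [180.0, 0.0, 59.9]
wrist_force: [-0.6, 0.4, 0.3]
opening: 0.0426
grasp_force: 0.0
```

Request:
carry_out(targets="0 0 0.1 0 0 -1 0;0 0 0.1 0 0 -1 0;0 0 0.1 0 0 -1 0;0 0 0.1 0 0 -1 0;0 0 0.1 0 0 -1 0;0 0 0.1 0 0 -1 0;0 0 0.1 0 0 -1 0;0 0 0.1 0 0 -1 0")

```text
time: 2.87
ee_pos: [0.4532, -0.3362, 0.2928]
tcp_rot: [180.0, 0.0, 105.8]
wrist_force: [0.3, 0.0, 0.8]
opening: 0.0424
grasp_force: 0.0
```

Request:
carry_out(targets="0 0 0 0 0 -1 0;0 0 0 0 0 -1 0;0 0 0 0 0 -1 0;0 0 0 0 0 -1 0;0 0 0 0 0 -1 0;0 0 0 0 0 -1 0;0 0 0 0 0 -1 0;0 0.2 0 0 0 0 0")

```text
time: 3.53
ee_pos: [0.4575, -0.3301, 0.293]
tcp_rot: [-180.0, 0.0, 145.8]
wrist_force: [-0.4, 0.2, -0.4]
opening: 0.0429
grasp_force: 0.0
```

```bash
python3 - <<'E'
from h import *
o=monitor.get_obs();print(o['time'],o['ee_pos'],o['tcp_rot'],o['q'])
c=get_calibration("wrist");w=camera("wrist");cv2.imwrite("pics/w2.png",w[:,:,::-1])
u=proj(c,[[.458,-.330,.044]])[0];print(u)
x,y=int(u[0]),int(u[1]);s=w[max(0,y-55):y+55,x-65:x+65]
print(x-65,max(0,y-55),s.shape)
cv2.imwrite("pics/crop3.png",cv2.resize(s,None,fx=5,fy=5,interpolation=2)[:,:,::-1])
E
```

```text
3.5333 [ 0.45745177 -0.33005029  0.2929985 ] [-1.79978276e+02  2.59854768e-02  1.45802633e+02] [-3.58062010e+01  6.10990340e+00 -1.04680216e+00  8.28167093e+01
 -2.09857495e-02 -1.60883441e+00]
[318.4195529  210.62023049]
253 155 (110, 130, 3)
```

View pics/crop3.png

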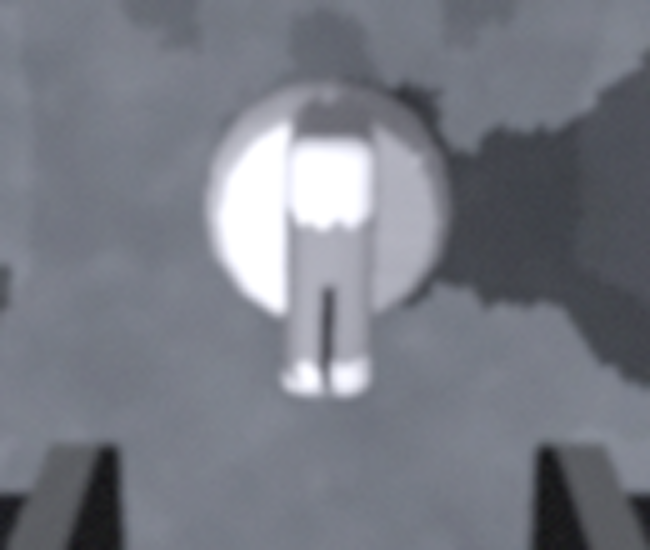

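The knob is centred and the bar is aligned, with the pointer towards tool -x. I'll descend and grip.

Request:
carry_out(targets="0 0 0.5 0 0 0 0;0 0 0.5 0 0 0 0;0 0 0.5 0 0 0 0;0 0 0.5 0 0 0 0;0 0 0.3 0 0 0 0;0 0 0.25 0 0 0 0;0 0 0 0 0 0 0;0 0 0 0 0 0 -1", newtons=60)

```text
time: 4.25
ee_pos: [0.4585, -0.3289, 0.191]
tcp_rot: [-180.0, -0.0, 145.6]
wrist_force: [-0.1, -0.2, 0.3]
opening: 0.0317
grasp_force: 0.0
```

Request:
carry_out(targets="0 0 0 0 0 0 -1;0 0 0 0 0 0 -1;0 0 0 0 0 0 -1;0 0 0 0 0 0 -1;0 0 0 0 0 0 -1;0 0 0 0 0 0 -1;0 0 0 0 0 0 -1;0 0 0 0 0 0 -1")

```text
time: 4.92
ee_pos: [0.4589, -0.3292, 0.1922]
tcp_rot: [-180.0, 0.1, 145.7]
wrist_force: [-0.2, -0.3, 6.2]
opening: 0.0129
grasp_force: 59.2
```

Request:
carry_out(targets="0 0 -0.3 0 0 0 -1;0 0 -0.6 0 0 0 -1;0 0 -0.8 0 0 0 -1;0 0 -0.8 0 0 0 -1;0 0 -0.8 0 0 0 -1;0 0 -0.6 0 0 0 -1;0.14 0.4 0 0 0 0 -1;0.29 0.8 0 0 0 0 -1")

```text
time: 5.58
ee_pos: [0.471, -0.2811, 0.3493]
tcp_rot: [-180.0, 0.2, 145.5]
wrist_force: [0.8, 0.2, -1.5]
opening: 0.0128
grasp_force: 58.5
```

Request:
carry_out(targets="0.29 0.8 0 0 0 0 -1;0.29 0.8 0 0 0 0 -1;0.29 0.8 0 0 0 0 -1;0.29 0.8 0 0 0 0 -1;0.29 0.8 0 0 0 0 -1;0.29 0.8 0 0 0 0 -1;0.29 0.8 0 0 0 0 -1;0.29 0.8 0 0 0 0 -1")

```text
time: 6.25
ee_pos: [0.5388, -0.0141, 0.3477]
tcp_rot: [180.0, 0.0, 145.7]
wrist_force: [0.5, -2.1, -0.6]
opening: 0.013
grasp_force: 58.5
```

Request:
carry_out(targets="0.29 0.8 0 0 0 0 -1;0.29 0.8 0 0 0 0 -1;0.1 0.3 0 0 0 0 -1;0 0 0 0 0 0 -1;0 0 0 0 0 0 -1;0 0 0 0 0 0 -1;0 0 0 0 0 0 -1;0 0 0 0 0 0 -1")

```text
time: 6.92
ee_pos: [0.5592, 0.0612, 0.3469]
tcp_rot: [180.0, 0.0, 145.6]
wrist_force: [-0.2, -0.4, -0.9]
opening: 0.0123
grasp_force: 58.6
```

```bash
python3 - <<'E'
from h import *
o=monitor.get_obs();print(o['time'],o['ee_pos'],o['tcp_rot'],o['opening'],o['grasp_force'],o['wrist_force'])
c=get_calibration("wrist");w=camera("wrist");cv2.imwrite("pics/w3.png",w[:,:,::-1])
print(proj(c,[[.487,.089,.081]])[0])
E
```

```text
6.9167 [0.55918667 0.06118654 0.34694546] [1.79998126e+02 1.24139892e-02 1.45600750e+02] 0.012343005065666157 58.62574875354767 [-0.19320471 -0.43915512 -0.92087752]
[294.13597289 108.38863338]
```

View pics/w3.png

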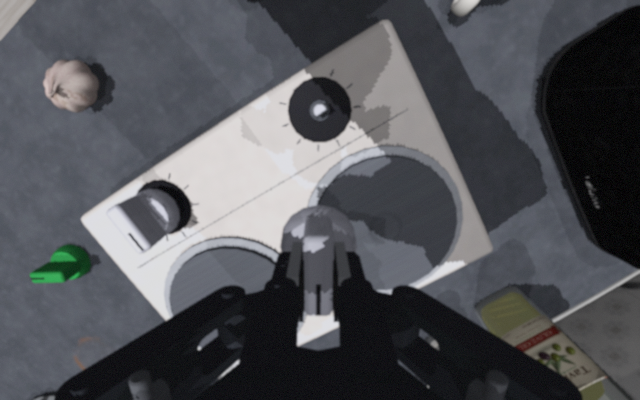

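The held knob is at image bottom centre (318,250). The bare spindle is at (319,110) inside its bezel. I'll go lower for a closer look at the flat.

Request:
carry_out(targets="0 0 0.35 0 0 0 -1;0 0 0.35 0 0 0 -1;0 0 0.35 0 0 0 -1;0 0 0.25 0 0 0 -1;0 0 0 0 0 0 -1;0 0 0 0 0 0 -1;0 0 0 0 0 0 -1;0 0 0 0 0 0 -1")

```text
time: 7.63
ee_pos: [0.5596, 0.0623, 0.2957]
tcp_rot: [179.9, 0.1, 145.7]
wrist_force: [-0.6, -0.2, -0.4]
opening: 0.0129
grasp_force: 58.6
```

```bash
python3 - <<'E'
from h import *
o=monitor.get_obs();print(o['time'],o['ee_pos'],o['tcp_rot'])
c=get_calibration("wrist");w=camera("wrist");cv2.imwrite("pics/w4.png",w[:,:,::-1])
hsv=cv2.cvtColor(w,cv2.COLOR_RGB2HSV)
m=(hsv[...,2]<70).astype(np.uint8); m[200:]=0
cs,_=cv2.findContours(m,0,2)
for k in cs:
  if cv2.contourArea(k)>300: print(cv2.contourArea(k),cv2.fitEllipse(k))
x,y=map(int,proj(c,[[.474,.075,.07]])[0]);x,y=max(x-32,0),max(y-32,0)
print(x,y)
a=w[y:y+64,x:x+64]; b=w[200:360,280:360]
a=cv2.resize(a,(560,560),interpolation=2);b=cv2.resize(b,(240,480),interpolation=2);b=cv2.copyMakeBorder(b,0,80,0,0,0)
cv2.imwrite("pics/crop4.png",np.hstack([a,b])[:,:,::-1])
E
```

```text
7.6333 [0.55955397 0.06227651 0.29574869] [1.79945352e+02 6.42225673e-02 1.45684971e+02]
2302.5 ((412.64935302734375, 185.55999755859375), (33.55356979370117, 108.01715850830078), 94.40384674072266)
4742.5 ((318.31146240234375, 108.76057434082031), (76.45093536376953, 79.168701171875), 3.9321188926696777)
1076.0 ((52.71599578857422, 81.50559997558594), (41.617008209228516, 55.78043746948242), 160.46087646484375)
9451.0 ((632.9431762695312, 110.53173065185547), (119.30561065673828, 179.11781311035156), 0.8812277913093567)
10833.0 ((257.3673400878906, -303.1116638183594), (61.329532623291016, 731.022705078125), 0.0)
3798.5 ((299.5752258300781, 55.96714401245117), (62.98933029174805, 102.22083282470703), 96.19467163085938)
224 71
```

View pics/crop4.png

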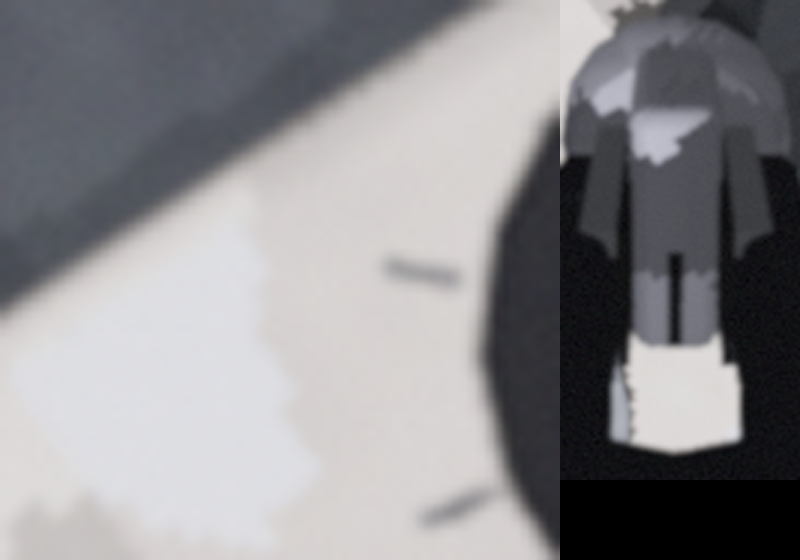

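The right part shows the knob held straight in the fingers. The left crop missed the spindle: the bezel centre is at (318,109) in w4, so I crop there.

```bash
python3 - <<'E'
from h import *
c=get_calibration("wrist");w=cv2.imread("pics/w4.png")
print(onz(c,(318.3,108.8),.057), proj(c,[np.r_[onz(c,(318.3,108.8),.057)[:2],.081]]))
a=w[84:132,294:342]
cl=cv2.normalize(a,None,0,255,cv2.NORM_MINMAX); cl=(255*(cl/255.)**.6).astype(np.uint8)
cv2.imwrite("pics/crop5.png",cv2.resize(cl,(576,576),interpolation=2))
g=cv2.cvtColor(a,cv2.COLOR_BGR2GRAY);print(g[12:36,10:36])
E
```

```text
[0.49814099 0.10491206 0.057     ] [[318.35297333 108.84947552]]
[[ 50  49  49  48  52  48  48  48  47  47  46  48  44  35  26  24  27  26
   25  23  20  26  23  23  23  21]
 [ 50  47  50  51  51  48  48  51  47  47  53  55  59  54  39  33  30  29
   28  24  23  22  23  21  24  25]
 [ 50  50  49  50  48  50  50  51  56  59  67  74  79  73  57  44  37  38
   34  32  26  22  22  23  23  20]
 [ 49  48  48  51  48  50  59  67  72  80  87  91  91  86  70  54  55  55
   51  44  36  31  24  21  25  23]
 [ 54  50  50  49  49  58  71  82  89  91  92  93  91  85  73  63  67  74
   69  58  50  39  31  29  24  28]
 [ 50  51  47  50  56  70  83  94  98  95  91  85  78  78  74  67  73  79
   78  69  54  45  40  29  26  22]
 [ 49  49  50  54  67  82  92  97 100 101  97  83  77  80  78  77  78  80
   76  68  59  50  47  36  32  27]
 [ 47  51  53  66  81  91  97 102 111 121 123 112  96  92  91  94  91  87
   79  72  60  55  48  46  38  29]
 [ 49  50  61  79  91  96 101 111 131 151 164 155 128 110 112 111 110 102
   91  80  71  62  51  47  42  34]
 [ 48  53  72  88  96  98 109 127 154 180 192 185 156 
[... 881 characters left out ...]
87 156 110
   71  54  44  42  43  44  46  42]
 [ 49  60  81  95 101 113 148 186 209 215 216 213 208 196 180 153 119  84
   59  43  38  37  40  47  45  41]
 [ 48  55  73  90  98 107 133 171 196 208 211 206 192 167 135 105  76  56
   44  37  36  37  41  44  45  43]
 [ 46  51  66  83  92 100 116 143 170 189 194 184 159 124  91  69  49  40
   36  35  38  41  49  47  48  44]
 [ 48  48  57  75  87  92  98 111 132 149 153 138 111  87  69  55  43  36
   35  38  42  48  58  60  54  50]
 [ 45  47  51  65  80  85  89  93 101 107 104  92  79  71  70  67  55  42
   42  44  53  63  73  73  60  50]
 [ 46  47  48  56  66  76  83  88  89  86  81  76  76  78  83  82  69  56
   52  61  70  79  79  71  56  47]]
```

View pics/crop5.png

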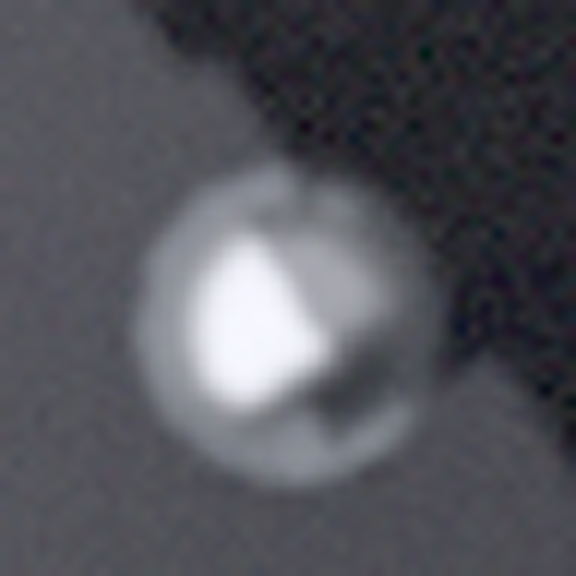

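The bright spindle top's straight edge faces lower right (normal about (0.64,0.77) in the image), which gives a flat direction of about +6° in the world. Spindle centre is at (318,110). I'll check that position against the fixed cameras.

```bash
python3 - <<'E'
from h import *
for n in("scene","side"):
  c=get_calibration(n);i=cv2.imread(f"pics/{n}0.png");g=cv2.cvtColor(i,cv2.COLOR_BGR2GRAY)
  print(n,"pred bezel/top",proj(c,[[.498,.105,.057],[.498,.105,.081],[.49,.09,.057]]).round(1).tolist())
  x,y=(276,203) if n=="scene" else (284,174)
  m=(g[y-15:y+15,x-18:x+18]<75).astype(np.uint8)
  cs,_=cv2.findContours(m,0,2);k=max(cs,key=cv2.contourArea);e=cv2.fitEllipse(k);u=(e[0][0]+x-18,e[0][1]+y-15)
  print(u,e[1],onz(c,u,.057))
c=get_calibration("wrist");o=monitor.get_obs()
print("wrist spindle top",onz(c,(318,110.5),.081))
E
```

```text
scene pred bezel/top [[275.0, 204.3], [274.6, 197.6], [277.6, 206.5]]
(275.35271644592285, 204.7188949584961) (7.0033488273620605, 14.960708618164062) [0.49610993 0.10241167 0.057     ]
side pred bezel/top [[282.8, 173.9], [282.3, 167.8], [283.1, 178.2]]
(283.31445121765137, 174.607892036438) (10.52138900756836, 15.980932235717773) [0.49784169 0.10167525 0.057     ]
wrist spindle top [0.49879982 0.10421013 0.081     ]
```

```bash
python3 - <<'E'
from h import *
c=get_calibration("wrist");o=monitor.get_obs();R=Ro.from_euler('xyz',o['tcp_rot'],degrees=True)
for uv in [(318,236.5),(318.3,314.5),(303,236.5),(333,236.5)]:
  P=onz(c,uv,o['ee_pos'][2]-.192+.044); print(uv,R.inv().apply(P-o['ee_pos']).round(4))
E
```

```text
(318, 236.5) [0.023  0.0002 0.148 ]
(318.3, 314.5) [-0.0168  0.0003  0.148 ]
(303, 236.5) [ 0.023  -0.0062  0.148 ]
(333, 236.5) [0.023  0.0066 0.148 ]
```

Request:
carry_out(targets="0.6 0.01 0 0 0 0 -1;0.6 0.01 0 0 0 0 -1;0.6 0.01 0 0 0 0 -1;0 0 0 0 0 -1 -1;0 0 0 0 0 -1 -1;0 0 0 0 0 -1 -1;0 0 0 0 0 -1 -1;0 0 0 0 0 -1 -1")

```text
time: 8.35
ee_pos: [0.5006, 0.104, 0.2955]
tcp_rot: [180.0, 0.1, 174.6]
wrist_force: [-1.1, 0.8, -0.9]
opening: 0.0128
grasp_force: 58.5
```

Request:
carry_out(targets="0 0 0 0 0 -1 -1;0 0 0 0 0 -1 -1;0 0 0 0 0 0 -1;0 0 0 0 0 0 -1;0 0 0 0 0 0 -1;0 0 0 0 0 0 -1;0 0 0 0 0 0 -1;0 0 0 0 0 0 -1")

```text
time: 9.02
ee_pos: [0.5006, 0.1039, 0.2947]
tcp_rot: [180.0, 0.0, -174.3]
wrist_force: [0.2, 0.3, 0.6]
opening: 0.0128
grasp_force: 58.5
```

```bash
python3 - <<'E'
from h import *
o=monitor.get_obs();print(o['time'],o['ee_pos'],o['tcp_rot'],o['wrist_force'],o['torque'])
print(toolshift(o,np.array([.5005,.1044,o['ee_pos'][2]])-o['ee_pos']))
E
```

```text
9.0167 [0.50056783 0.10388595 0.29471259] [ 1.79999856e+02  3.22065560e-03 -1.74257001e+02] [0.23688328 0.2526257  0.58904975] [-0.03546512 -0.01695043  0.00917248]
[4.01324506e-04 1.29564519e-02 9.99676611e-09]
```

Request:
carry_out(targets="0 0.01 0.25 0 0 0 -1;0 0 0.2 0 0 0 -1;0 0 0.1 0 0 0 -1;0 0 0.05 0 0 0 -1;0 0 0.05 0 0 0 -1;0 0 0 0 0 0 -1;0 0 0 0 0 0 -1;0 0 0 0 0 0 -1")

```text
time: 9.68
ee_pos: [0.5006, 0.1043, 0.269]
tcp_rot: [180.0, 0.0, -174.2]
wrist_force: [0.3, -0.2, -0.5]
opening: 0.013
grasp_force: 58.5
```

No contact force 4 mm below the spindle's top, so it is entering the bore.

Request:
carry_out(targets="0 0 0.05 0 0 0 -1;0 0 0.05 0 0 0 -1;0 0 0.05 0 0 0 -1;0 0 0.04 0 0 0 -1;0 0 0 0 0 0 -1;0 0 0 0 0 0 -1;0 0 0 0 0 0 -1;0 0 0 0 0 0 -1")

```text
time: 10.35
ee_pos: [0.5005, 0.1043, 0.2612]
tcp_rot: [180.0, 0.0, -174.2]
wrist_force: [0.1, -0.4, -1.2]
opening: 0.0133
grasp_force: 58.5
```

Request:
carry_out(targets="0 0 0.03 0 0 0 -1;0 0 0.03 0 0 0 -1;0 0 0.03 0 0 0 -1;0 0 0 0 0 0 -1;0 0 0 0 0 0 -1;0 0 0 0 0 0 -1;0 0 0 0 0 0 -1;0 0 0 0 0 0 -1")

```text
time: 11.02
ee_pos: [0.5006, 0.1043, 0.2577]
tcp_rot: [180.0, 0.0, -174.2]
wrist_force: [-0.3, -0.1, 3.6]
opening: 0.0128
grasp_force: 59.1
```

Contact at the spring preload (about 4 N), as expected for a fully seated knob. Next I press down.

Request:
carry_out(targets="0 0 0.03 0 0 0 -1;0 0 0.03 0 0 0 -1;0 0 0.03 0 0 0 -1;0 0 0.02 0 0 0 -1;0 0 0 0 0 0 -1;0 0 0 0 0 0 -1;0 0 0 0 0 0 -1;0 0 0 0 0 0 -1")

```text
time: 11.68
ee_pos: [0.5006, 0.1043, 0.2536]
tcp_rot: [180.0, 0.0, -174.2]
wrist_force: [-1.2, -0.4, 7.6]
opening: 0.0131
grasp_force: 59.6
```

Request:
carry_out(targets="0 0 0.03 0 0 0 -1;0 0 0.02 0 0 0 -1;0 0 0.01 0 0 0 -1;0 0 0 0 0 0 -1;0 0 0 0 0 0 -1;0 0 0 0 0 0 -1;0 0 0 0 0 0 -1;0 0 0 0 0 0 -1")

```text
time: 12.35
ee_pos: [0.5006, 0.1043, 0.2527]
tcp_rot: [180.0, 0.1, -174.2]
wrist_force: [-6.2, -0.8, 19.0]
opening: 0.0129
grasp_force: 61.5
```

```bash
python3 - <<'E'
from h import *
w=camera("wrist");s=camera("side");z=camera("scene");o=monitor.get_obs();print(o['time'],o['ee_pos'],o['wrist_force'],o['torque'],o['grasp_force'])
w=cv2.resize(w[180:360,240:400],(400,450));
a=cv2.resize(s[120:220,240:340],(400,400));b=cv2.resize(z[150:190+40,230:310],(400,200))[:50*0+200]
cv2.imwrite("pics/fin.png",np.hstack([cv2.copyMakeBorder(w,0,150,0,0,0),np.vstack([a,b])])[:,:,::-1])
E
```

```text
12.5 [0.50054853 0.10433625 0.25268459] [-5.58472746 -1.15756681 19.38532151] [-0.24060762  1.24650331  0.03228262] 61.4789092540741
```

View pics/fin.png

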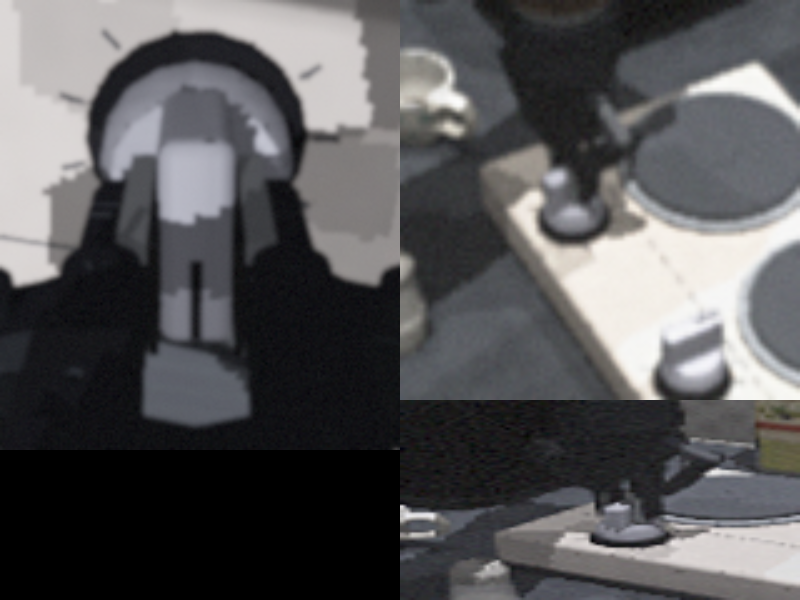

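The knob sits low and concentric on its bezel, with the pointer on the flat's side. It is held at 19 N against the stop.

```bash
python3 -c "
from workcell import bot
print(bot.job_done())"
```

```text
the job is handed in; nothing more can be done
None
```

The job is handed in with the knob fully on the bare spindle, its pointer on the flat's side, held down at the stop with about 19 N. The cup and jar were not touched. The result was not reported back, so I read the seating and stop from the travel, the force and the last pictures.

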